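# Pack pendant lamp kits

### The job

Open the fittings case until its clear lid rests back on its stop. Then pack every brass shade standing on the bench into the carton, each upright, mouth down, in a square bay of its own, with the finial of the same form from the case's pocket tray (cone with cone, drum with drum, square pyramid with square pyramid) in the narrow bay right in front of it; any bay will do. Leave the finials that have no shade, the nuts and everything else where they are, and finish by shutting the case.

Things in the scene. Friction and masses are not known exactly. Their poses are not given: they have to be found in the camera images.
- shade_cone: Brass lamp shade standing mouth down, a round cone 78 mm wide at the mouth that narrows to 25 mm where the neck begins, 52 mm up; a round neck 20 mm in diameter stands on top, from 52 to 78 mm above the mouth (the place to grip, from above). Origin: centre of the mouth, on its underside; z up through the neck. About 160 g. May be absent.
- shade_drum: Brass lamp shade standing mouth down, a straight round drum 72 mm wide with a flat top 52 mm up; a round neck 20 mm in diameter stands on top, from 52 to 78 mm above the mouth (the place to grip, from above). Origin: centre of the mouth, on its underside; z up through the neck. About 160 g. May be absent.
- shade_pyramid: Brass lamp shade standing mouth down, a square pyramid 56 mm wide (x and y across the flats; 79 mm corner to corner) that narrows to 23 mm where the neck begins, 52 mm up; a round neck 20 mm in diameter stands on top, from 52 to 78 mm above the mouth (the place to grip, from above). Origin: centre of the mouth, on its underside; z up through the neck. About 160 g. May be absent.
- finial_cone: Small brass finial, the cone: round foot 20 mm in diameter with straight sides up to 18 mm, then a cone to a point at 30 mm; 35 g. Starts upright in one of the six pockets of the case, about 6 mm of it below the insert's face. Origin: centre of its underside; z along its axis, towards its top.
- finial_drum: Small brass finial, the drum: plain cylinder 26 mm in diameter, 22 mm tall, flat top; 60 g. Starts upright in one of the six pockets of the case, about 6 mm of it below the insert's face. Origin: centre of its underside; z along its axis, towards its top.
- finial_pyramid: Small brass finial, the square pyramid: square foot 16 mm wide (x and y across the flats) with straight sides up to 18 mm, then a pyramid to a point at 30 mm; 30 g. Starts upright in one of the six pockets of the case, about 6 mm of it below the insert's face. Origin: centre of its underside; z along its axis, towards its top.
- case: Fixed black case, 155 mm (x) by 210 mm (y); walls 4 mm thick, 48 mm high; face of the grey pocket insert 20 mm above the bench. Origin: centre of underside; x points from its front (robot side) to its hinge. Six square pockets 33 mm wide, 6 mm deep (floor at 14 mm) at x = +22, -33 mm, y = -58, 0, +58 mm, any finial or nut in any of them; behind them a long slot of fixed tubes.
- case_lid (a joint): Hinge of the case's lid, rad: 0 shut, 1.75 open on its stop. Axis along the case's y at its far top edge (x = +77.5 mm, 48 mm above the bench); the lid swings up and away from the robot. Clear pane in a black frame, 155 by 210 by 6 mm, 0.2 kg. Swings freely: let go, it falls shut below about 1.5 rad, back on its stop beyond 1.6.
- lid_tab (a point): Grip point on the black pull tab at the middle of the lid's front edge: tab 24 mm wide (along the hinge), 10 mm thick, 36 mm long; this point is 24 mm out from the edge, 179 mm from the hinge axis. Pinched by its sides from above, the tab turns between the fingers as the lid swings. y along the hinge, x from tab to hinge.
- carton: Fixed open cardboard carton, 147 mm (x) by 286 mm (y), walls and dividers 4 mm thick and 34 mm high, floor 4 mm. Three kits side by side along y: each has a square bay 90 by 90 mm on the far side (+x) and, in front of it towards the robot, a narrow bay 45 mm (x) by 90 mm (y). Origin: centre of the underside.
- bay0 (a point): Centre of the floor of the carton's square bay at y = -94 mm (24.5 mm to +x of the carton's origin), 4 mm above the bench; axes of the carton.
- nook0 (a point): Centre of the floor of the narrow bay that belongs to bay0 (47 mm to -x of the carton's origin), 4 mm above the bench; axes of the carton.
- bay1 (a point): Centre of the floor of the carton's square bay at the middle (24.5 mm to +x of the carton's origin), 4 mm above the bench; axes of the carton.
- nook1 (a point): Centre of the floor of the narrow bay that belongs to bay1 (47 mm to -x of the carton's origin), 4 mm above the bench; axes of the carton.
- bay2 (a point): Centre of the floor of the carton's square bay at y = +94 mm (24.5 mm to +x of the carton's origin), 4 mm above the bench; axes of the carton.
- nook2 (a point): Centre of the floor of the narrow bay that belongs to bay2 (47 mm to -x of the carton's origin), 4 mm above the bench; axes of the carton.
- nut0: Steel hexagon coupling nut, 23 mm wide, 14 mm tall, in a pocket of the case; to be left there. Origin: centre of its underside.
- nut1: Steel hexagon coupling nut, 23 mm wide, 14 mm tall, in a pocket of the case; to be left there. Origin: centre of its underside.
- nut2: Steel hexagon coupling nut, 23 mm wide, 14 mm tall, in a pocket of the case; to be left there. Origin: centre of its underside.
- ceiling_cup: Brass ceiling cup, a flat dish 80 mm wide, 26 mm tall, no neck: not a shade, to be left alone. Origin: centre of its underside.
- tape_roll: Roll of paper tape lying flat, 80 mm wide, 25 mm tall; to be left alone. Origin: centre of its underside.
- screwdriver: Screwdriver with an orange handle, lying; to be left alone. Origin: its middle, underside.
- screw_jar: Glass jar with a white cap, 60 mm wide, 75 mm tall; to be left alone. Origin: centre of its underside.
- marker: Black marker pen, 130 mm long, lying; to be left alone. Origin: near its middle, underside.
Not all that is in view belongs to the job. What is shaped like the shade_pyramid but blue, purple or turquoise is not meant.

How it is judged:
By the outcome, as a careful person would: the job done as asked, in the order asked, and still so for the second after the job is handed in, with the robot touching nothing.
Of shade_cone, shade_drum, shade_pyramid only 2 to 3 are there at a start; the rules pass over those that are not, and their reading is None.
At some moment in a run one of shade_cone, shade_drum, shade_pyramid may be knocked a few centimetres aside while the robot is not near it.
Once in a run the grip may slacken for a moment while it holds something.
It also fails if it takes over 210 s, if anything falls off the work surface, if the arm or the gripper's body presses on something with over 40 N, if the wrist force passes 120 N, or if a joint passes its speed limit or range.

### The arm

A 6-joint arm with a two-finger parallel gripper is mounted at the origin on the work surface. World frame = base frame: x ahead of the robot, y to its left, z up, the work surface at z = 0. Lengths are in m, angles in degrees, forces in N, time in s.
With the tool pointing down it reaches from about 0.275 to 0.825 m from the base axis. Payload 5.2 kg.
Tool frame: the origin (TCP) lies midway between the tips of the shut fingers; the grasp point (between the pads) lies 19 mm behind it; z points along the fingers, y is the line along which they close (so a half turn about z gives the same grasp; the last joint's range is limited). The gripper opens to 93 mm and grips with 3 to 60 N. Pads are 15 mm wide; open, the fingers measure 128 mm over their backs; the gripper's body (75 mm by 188 mm) begins 65 mm behind the grasp point.
Start: joints at [64.928, 14.817, 87.949, -0, 77.235, -11.62], TCP at [0.128, 0.535, 0.219] pointing down, gripper open.
Joint ranges: [-179.93, 179.93], [-52.35, 119.4], [10.71, 147.94], [-69.91, 249.91], [12.55, 155.21], [-178.61, 178.61]. Speed limits (degrees/s): [147.25, 147.25, 180, 180, 180, 180].

### API

Orientations are given as a 3x3 rotation matrix whose columns are the frame's x, y, z axes.
In Python, from cell import manip, camera, camera_params gives the robot as it stands.
- The arm moves only by the tool arm_command, never from a script. Its argument "rows" is one flat list of numbers, 6 for each row, row after row: the shift along the world's x, y, z as a fraction of full scale, then the turn, a rotation vector about the world's x, y, z as a fraction of full scale. In form: [x, y, z, wx, wy, wz, x, y, z, wx, wy, wz, ...]. A call has 1 to 5 rows; each row is the pose to reach, as a shift and turn from the pose commanded when the call began; what a row does not reach only later rows make up. Full scale, the value 1, is 0.15 m for a shift and 45 degrees for a turn. A row lasts 1/10 s, in which the tool goes at most 50 mm and 8.59 degrees, less where a joint would pass 70% of its speed; a pose out of reach is approached as far as the arm can. A call with a number of a shift or a turn outside -1 to 1 is refused whole. A call with a gripper value outside its range is refused whole. "grip" is the opening, from 0 (shut) to 1 (fully open), set as the call begins (left out, the last holds). The fingers move at their own pace and stop on an object; "grip_force" is the grip in N (left out, the last holds). Time passes only in rows, so rows that repeat a pose let the fingers close. It gives the time, the measured TCP pose, the force, the opening and the grip force at its end, in the units of the state.
- manip.get_state(): the state, without advancing time (a new reading comes with each control period).
- camera(name): name is "side" or "top"; returns (picture, depth): 400x640x3 uint8, red, green, blue; 400x640 float32, m along the optical axis (not along the pixel's ray), 0 where there is no reading.
- camera_params(name): a dict with "K" (3x3 intrinsics, pixels), "rvec" (rotation vector, rad) and "tvec" (3), from world to camera coordinates, as OpenCV has them. Camera axes: x right, y down, z forward; pixel columns grow to the right and rows downward; lengths in m; the calibration is good to about 2 mm. A picture is of the moment at which its call begins. camera_params takes no time and is no camera call.
- manip.finish_job(): hands the job in; it is judged then, once.
The state is a dict: "t": time; "joints": joint angles; "qvel": joint speeds; "joint_efforts": joint torques, N m; "eef_pos": TCP position; "ee_rot": TCP orientation; "contact_force": force on the tool from outside, world axes, zero at the start; "torque": the same for the moment, N m; "finger_gap": opening from 0.0 (shut) to 1.0 (fully open); "grip_force": force on a finger pad.
Only numpy, scipy, OpenCV 4.12 (cv2) and the standard library are available. Lean on these libraries where they do the work, as an engineer would, in place of code of your own. Each camera call takes 0.05 s, during which the arm holds its last target. There are 200 camera calls.

## Working session

There is one attempt and no reset: what is moved stays moved. The work goes in short steps, Python scripts to look and compute and a tool call to move; the robot and the scene stay as the last step left them, time stands still between calls to the robot, and variables do not carry over. Pictures are saved under pics/ and viewed, at most 14 in all, crops included, and the job is handed in when it is done.

Besides the shell and the picture viewer there is one more tool, called after ">>>" as name(argument=value, ...) on one line, values as JSON. arm_command: Moves the arm, as the interface text tells. Its arguments: {"type":"object","properties":{"rows":{"type":"array","items":{"type":"number","minimum":-1,"maximum":1}},"grip":{"type":"number"},"grip_force":{"type":"number"}},"required":["rows"]}

```bash
mkdir -p pics; ls; cat > h.py <<'E'
import numpy as np, cv2
from cell import manip, camera, camera_params
def P(n):
    p=camera_params(n); R=cv2.Rodrigues(np.array(p["rvec"],float))[0]; return np.array(p["K"]),R,np.array(p["tvec"],float).ravel()
def ray(n,u,v,z):
    K,R,t=P(n); c=-R.T@t; d=R.T@np.linalg.inv(K)@np.array([u,v,1.]); return c+d*(z-c[2])/d[2]
def proj(n,X):
    K,R,t=P(n); q=K@(R@np.array(X,float)+t); return q[:2]/q[2]
def cloud(n,dep):
    K,R,t=P(n); v,u=np.indices(dep.shape); r=np.stack([u,v,np.ones_like(u)],-1)@np.linalg.inv(K).T
    return (r*dep[...,None]-t)@R
def snap(n,f):
    im,d=camera(n); cv2.imwrite(f"pics/{f}.png",im[...,::-1]); np.save(f"pics/{f}.npy",d); return im,d
E
python3 - <<'E'
from h import *
for n in("top","side"):
    snap(n,n+"0"); K,R,t=P(n); print(n,K.tolist(),(-R.T@t).round(3),R.round(2).tolist())
s=manip.get_state(); print(s)
E
```

```text
pics
top [[423.51992290470315, 0.0, 314.11972241070043], [0.0, 423.51992290470315, 198.30607741828084], [0.0, 0.0, 1.0]] [0.303 0.059 1.288] [[0.05, -1.0, 0.0], [-0.98, -0.05, -0.2], [0.2, 0.01, -0.98]]
side [[415.2898372847598, 0.0, 314.1642290712095], [0.0, 415.2898372847598, 196.29354988927787], [0.0, 0.0, 1.0]] [ 0.278 -0.639  0.957] [[0.91, -0.41, -0.01], [-0.32, -0.69, -0.65], [0.26, 0.59, -0.76]]
{'t': 0.1, 'joints': array([ 6.49271232e+01,  1.48539380e+01,  8.80033104e+01, -2.09013500e-03,
        7.72340358e+01, -1.16180286e+01]), 'qvel': array([-0.00180253, -0.14345086, -0.17324402, -0.03954678, -0.06125988,
       -0.02501261]), 'joint_efforts': array([ 1.36771530e-03, -4.38215590e+01, -2.84640205e+01,  7.18287332e-02,
        3.62306123e-02, -1.69731697e-05]), 'eef_pos': array([0.12774197, 0.53446767, 0.21792208]), 'ee_rot': array([[-9.72555375e-01,  2.32670647e-01, -6.42930007e-04],
       [ 2.32671359e-01,  9.72554324e-01, -1.45815745e-03],
       [ 2.86013922e-04, -1.56773026e-03, -9.99998730e-01]]), 'contact_force': array([-0.27888502,  0.33352623, -0.37709447]), 'torque': array([-0.00067045, -0.06634409, -0.03192568]), 'grip_force': 0.0, 'finger_gap': 0.9982792320352374}
```

View pics/top0.png

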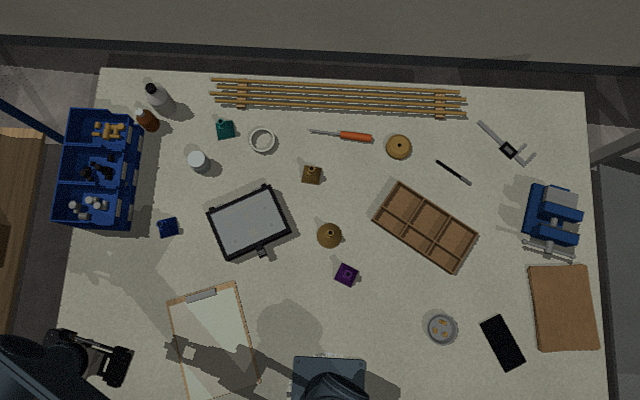

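View pics/side0.png

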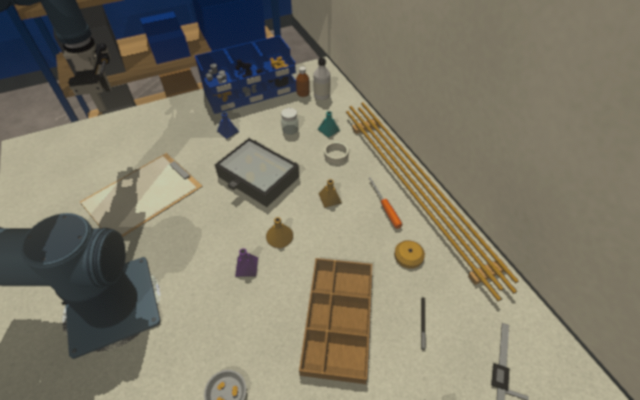

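The top view shows the shut case with its tab at (263,253), the cone at (329,235), the pyramid at (312,174), the ceiling cup at (398,147) and the carton at (425,227). There is no drum. The purple, blue and teal things are decoys.

```bash
cat >> h.py <<'E'
def comp(mask,near,minA=30):
    n,l,s,c=cv2.connectedComponentsWithStats(mask.astype(np.uint8)); 
    i=min([i for i in range(1,n) if s[i,4]>=minA],key=lambda i:np.hypot(*(c[i]-near))); return l==i
def rect(m):
    c=max(cv2.findContours(m.astype(np.uint8),0,2)[0],key=cv2.contourArea); return cv2.minAreaRect(c),c
E
python3 - <<'E'
from h import *
for n,cart,cone,pyr,case in(("top",(425,227),(329,237),(312,176),(250,222)),("side",(340,320),(280,236),(330,196),(258,172))):
    im=cv2.imread(f"pics/{n}0.png"); d=np.load(f"pics/{n}0.npy"); C=cloud(n,d); hsv=cv2.cvtColor(im,40)
    H,S,V=[hsv[...,i].astype(int) for i in range(3)]
    m=(H<25)&(S>70)&(V>40); 
    big=comp(cv2.morphologyEx(m.astype(np.uint8),3,np.ones((5,5))),cart,1000); q=cv2.approxPolyDP(rect(big)[1],8,True)[:,0]
    print(n,"carton px",q.tolist()); print([ray(n,*p,.034)[:2].round(3).tolist() for p in q])
    for nm,c in(("cone",cone),("pyr",pyr)):
        k=comp(m,c); Q=C[k]; Q=Q[np.isfinite(Q).all(1)]; zt=np.percentile(Q[:,2],97)
        T=Q[Q[:,2]>.06]; print(nm,k.sum(),"ztop",zt.round(3),"neck pts",len(T),T.mean(0).round(4), (T[:,:2].min(0)+T[:,:2].max(0))/2)
    blk=(V<60)&(S<140); k=comp(cv2.morphologyEx(blk.astype(np.uint8),3,np.ones((3,3))),case,300)
    rr,cc=rect(k); print("case",rr,k.sum(),[ray(n,*p,.054)[:2].round(3).tolist() for p in cv2.boxPoints(rr)])
    R0=C[k]; print("case z pct",np.percentile(R0[:,2],[5,50,80,95]).round(3))
def crop(n,x,y,w,h,s): return cv2.resize(cv2.imread(f"pics/{n}0.png")[y:y+h,x:x+w],None,fx=s,fy=s,interpolation=2)
a=crop("top",195,150,160,120,2.5*2); 
b=crop("side",200,130,160,120,5)
cv2.imwrite("pics/c1.png",np.vstack([a[:,:800][::2,::2],b[::2,::2]]) if 0 else cv2.hconcat([cv2.resize(a,(400,300)),cv2.resize(b,(400,300))]))
E
```

```text
top carton px [[398, 180], [371, 220], [454, 273], [478, 233]]
[[0.631, -0.186], [0.503, -0.107], [0.359, -0.353], [0.481, -0.426]]
cone 491 ztop 0.078 neck pts 33 [0.4515 0.0156 0.076 ] [0.45260524 0.01545843]
pyr 283 ztop 0.078 neck pts 33 [0.628  0.0783 0.1108] [0.47627651 0.07427992]
case ((249.86599731445312, 225.94847106933594), (67.01284790039062, 72.69878387451172), 66.03751373291016) 1189 [[0.503, 0.392], [0.603, 0.203], [0.424, 0.11], [0.329, 0.296]]
case z pct [0.015 0.054 0.056 0.058]
side carton px [[315, 258], [300, 375], [364, 384], [372, 264]]
[[0.509, -0.113], [0.359, -0.364], [0.474, -0.437], [0.634, -0.19]]
cone 582 ztop 0.077 neck pts 64 [ 0.4472 -0.0207  0.1145] [ 0.37135787 -0.30882371]
pyr 394 ztop 0.079 neck pts 57 [0.6292 0.0493 0.1044] [ 0.46569724 -0.27673008]
case ((257.21160888671875, 184.79595947265625), (40.632938385009766, 80.00624084472656), 89.25594329833984) 895 [[0.369, 0.304], [0.593, 0.204], [0.532, 0.056], [0.326, 0.147]]
case z pct [0.011 0.037 0.052 0.055]
```

View pics/c1.png

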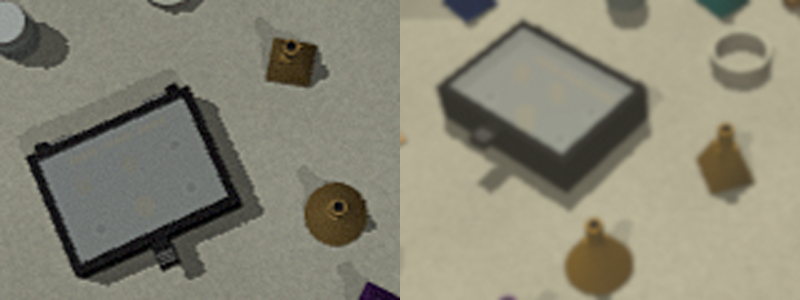

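The case lid, tab and both shade necks are clear in both views. Next I refine the positions with depth and cross-check them.

```bash
cat > meas.py <<'E'
from h import *
def fit(Q):
    r=cv2.minAreaRect((Q[:,:2]*1000).astype(np.float32)); return [np.round(v,1) for v in r]
if __name__=="__main__":
  for n in("top","side"):
    d=np.load(f"pics/{n}0.npy"); C=cloud(n,d).reshape(-1,3); C=C[(d.ravel()>.1)]
    def box(x,y,r,z0,z1): return C[(np.hypot(C[:,0]-x,C[:,1]-y)<r)&(C[:,2]>z0)&(C[:,2]<z1)]
    print(n)
    for nm,x,y in(("cone",.452,.015),("pyr",.6,.07)):
        Q=box(x,y,.06,.065,.09); print(nm,len(Q),Q.mean(0).round(4),fit(Q))
    Q=box(.494,-.27,.18,.028,.042); print("carton",len(Q),fit(Q),np.median(Q[:,2]).round(4))
    # lid, erode tab
    L=box(.47,.25,.16,.046,.064); print("lid",len(L),fit(L),np.median(L[:,2]).round(4))
    # frame aligned
    r=cv2.minAreaRect((L[:,:2]*1000).astype(np.float32))
    for a in(r[2],):
        t=np.radians(a); B=np.array([[np.cos(t),np.sin(t)],[-np.sin(t),np.cos(t)]]); W=L[:,:2]@B.T
        for k in(0,1):
            h,e=np.histogram(W[:,k],bins=np.arange(W[:,k].min(),W[:,k].max()+.006,.006)); print(a,k,W[:,k].min().round(3),W[:,k].max().round(3),h.tolist())
E
python3 meas.py
```

```text
top
cone 40 [0.4524 0.0153 0.0772] [array([452.4,  15.5]), array([16.3, 17.4]), np.float64(4.5)]
pyr 37 [0.6395 0.0787 0.0762] [array([640.6,  78.9]), array([17.5, 14.9]), np.float64(2.8)]
carton 800 [array([ 493.8, -270.3]), array([287.5, 149. ]), np.float64(58.0)] 0.0332
lid 3856 [array([463. , 250.1]), array([197.7, 210.3]), np.float64(28.2)] 0.0535
28.169633865356445 0 0.427 0.625 [18, 18, 18, 16, 18, 21, 156, 147, 149, 147, 146, 148, 145, 145, 144, 142, 145, 146, 141, 143, 144, 147, 143, 139, 140, 137, 143, 137, 137, 148, 145, 113, 30]
28.169633865356445 1 -0.103 0.107 [105, 104, 106, 105, 105, 106, 106, 108, 110, 106, 105, 106, 107, 103, 108, 120, 131, 133, 134, 114, 109, 109, 104, 110, 110, 108, 112, 114, 104, 115, 105, 112, 104, 109, 107, 2]
side
cone 55 [0.4561 0.0104 0.075 ] [array([456.3,  12.1]), array([19.1, 19.6]), np.float64(77.7)]
pyr 47 [0.6424 0.0748 0.0752] [array([643.6,  76.2]), array([20.2, 18.3]), np.float64(6.8)]
carton 1229 [array([ 497.3, -271.2]), array([288.8, 147.2]), np.float64(58.2)] 0.0331
lid 2680 [array([465.6, 247.4]), array([197.7, 213.9]), np.float64(27.1)] 0.0529
27.13004493713379 0 0.428 0.626 [19, 16, 18, 10, 13, 25, 134, 105, 103, 102, 109, 98, 103, 104, 98, 96, 104, 91, 102, 97, 99, 96, 97, 97, 86, 95, 91, 90, 99, 95, 91, 81, 16]
27.13004493713379 1 -0.099 0.115 [107, 76, 76, 74, 77, 83, 81, 77, 75, 77, 75, 69, 79, 75, 79, 86, 98, 93, 84, 81, 66, 72, 70, 70, 70, 76, 70, 63, 73, 70, 64, 64, 72, 66, 65, 27]
```

>>> arm_command(rows=[0.575,-0.727,0,0,0,0.306,0.575,-0.727,0,0,0,0.306,0.575,-0.727,0,0,0,0.306,0.575,-0.727,0,0,0,0.306], grip=0.6)

```text
t: 0.5
eef_pos: [0.2164, 0.4225, 0.2183]
ee_rot: [[-1.0, -0.001, 0.0], [-0.001, 1.0, -0.002], [-0.0, -0.002, -1.0]]
contact_force: [-0.7, 0.9, -0.3]
finger_gap: 0.706
grip_force: 0.0
```

>>> arm_command(rows=[0.575,-0.727,0,0,0,0.306,0.575,-0.727,0,0,0,0.306,0.575,-0.727,0,0,0,0.306,0.575,-0.727,0,0,0,0.306])

```text
t: 0.9
eef_pos: [0.3034, 0.3137, 0.2185]
ee_rot: [[-0.971, -0.237, 0.001], [-0.237, 0.971, -0.001], [-0.001, -0.002, -1.0]]
contact_force: [-0.4, 0.3, 0.3]
finger_gap: 0.601
grip_force: 0.0
```

>>> arm_command(rows=[0.575,-0.727,0,0,0,0.306,0.575,-0.727,0,0,0,0.306,0.575,-0.727,0,0,0,0.306,0.575,-0.727,0,0,0,0.306,0.575,-0.727,0,0,0,0.306])

```text
t: 1.4
eef_pos: [0.3868, 0.208, 0.2183]
ee_rot: [[-0.886, -0.464, -0.001], [-0.464, 0.886, 0.001], [0.001, 0.001, -1.0]]
contact_force: [0.7, 0.4, -0.8]
finger_gap: 0.598
grip_force: 0.0
```

>>> arm_command(rows=[0,0,-0.6,0,0,0,0,0,-0.6,0,0,0,0,0,-0.6,0,0,0])

```text
t: 1.7
eef_pos: [0.3813, 0.2087, 0.1245]
ee_rot: [[-0.883, -0.469, -0.011], [-0.469, 0.883, -0.002], [0.01, 0.003, -1.0]]
contact_force: [-0.8, -0.0, 0.4]
finger_gap: 0.602
grip_force: 0.0
```

>>> arm_command(rows=[0,0,-0.4,0,0,0,0,0,-0.607,0,0,0,0,0,-0.607,0,0,0,0,0,-0.607,0,0,0])

```text
t: 2.1
eef_pos: [0.3869, 0.209, 0.039]
ee_rot: [[-0.883, -0.469, -0.0], [-0.469, 0.883, 0.0], [-0.0, 0.0, -1.0]]
contact_force: [1.4, -0.3, 0.2]
finger_gap: 0.602
grip_force: 0.0
```

>>> arm_command(rows=[0,0,0,0,0,0,0,0,0,0,0,0,0,0,0,0,0,0,0,0,0,0,0,0,0,0,0,0,0,0], grip=0, grip_force=15)

```text
t: 2.6
eef_pos: [0.3863, 0.2099, 0.0385]
ee_rot: [[-0.885, -0.465, -0.0], [-0.465, 0.885, 0.004], [-0.002, 0.004, -1.0]]
contact_force: [-4.7, 9.7, 7.2]
finger_gap: 0.256
grip_force: 15.0
```

>>> arm_command(rows=[0.008,0.004,0.143,0,0,0,0.03,0.016,0.284,0,0,0,0.068,0.036,0.42,0,0,0,0.119,0.063,0.551,0,0,0,0.184,0.097,0.674,0,0,0])

```text
t: 3.1
eef_pos: [0.4123, 0.2238, 0.1392]
ee_rot: [[-0.884, -0.467, -0.004], [-0.467, 0.884, 0.003], [0.002, 0.004, -1.0]]
contact_force: [-1.4, 7.8, -4.2]
finger_gap: 0.255
grip_force: 15.0
```

>>> arm_command(rows=[0.078,0.041,0.113,0,0,0,0.167,0.088,0.215,0,0,0,0.266,0.14,0.304,0,0,0,0.374,0.197,0.379,0,0,0,0.489,0.258,0.438,0,0,0])

```text
t: 3.6
eef_pos: [0.4859, 0.2628, 0.2052]
ee_rot: [[-0.884, -0.468, -0.004], [-0.468, 0.884, 0.003], [0.002, 0.004, -1.0]]
contact_force: [-3.7, 6.3, 0.3]
finger_gap: 0.255
grip_force: 15.0
```

>>> arm_command(rows=[0.121,0.064,0.044,0,0,0,0.245,0.129,0.071,0,0,0,0.371,0.196,0.081,0,0,0,0.498,0.262,0.074,0,0,0,0.498,0.262,0.074,0,0,0])

```text
t: 4.1
eef_pos: [0.5636, 0.3041, 0.2168]
ee_rot: [[-0.884, -0.468, 0.002], [-0.468, 0.884, 0.006], [-0.004, 0.004, -1.0]]
contact_force: [-3.1, 7.4, 6.7]
finger_gap: 0.254
grip_force: 15.0
```

>>> arm_command(rows=[0.055,0.03,-0.008,0,0,0,0.055,0.03,-0.008,0,0,0])

```text
t: 4.3
eef_pos: [0.5707, 0.3079, 0.2157]
ee_rot: [[-0.884, -0.468, 0.001], [-0.468, 0.884, 0.005], [-0.003, 0.004, -1.0]]
contact_force: [-3.0, 6.9, 5.6]
finger_gap: 0.257
grip_force: 15.0
```

>>> arm_command(rows=[0,0,0,0,0,0,0,0,0,0,0,0,0,0,0,0,0,0], grip=0.6)

```text
t: 4.6
eef_pos: [0.5705, 0.3043, 0.2141]
ee_rot: [[-0.884, -0.467, -0.001], [-0.467, 0.884, -0.001], [0.001, -0.0, -1.0]]
contact_force: [0.1, -0.4, -1.0]
finger_gap: 0.467
grip_force: 0.0
```

>>> arm_command(rows=[0,0,0.3,0,0,0,0,0,0.6,0,0,0,0,0,0.6,0,0,0])

```text
t: 4.9
eef_pos: [0.5732, 0.3052, 0.3118]
ee_rot: [[-0.884, -0.467, 0.012], [-0.467, 0.884, 0.003], [-0.012, -0.002, -1.0]]
contact_force: [0.2, -0.1, 0.1]
finger_gap: 0.598
grip_force: 0.0
```

>>> arm_command(rows=[-0.16,-0.95,0,0,0,0,-0.16,-0.95,0,0,0,0,-0.16,-0.95,0,0,0,0,-0.16,-0.95,0,0,0,0])

```text
t: 5.3
eef_pos: [0.5459, 0.1573, 0.3043]
ee_rot: [[-0.887, -0.462, -0.001], [-0.462, 0.887, -0.003], [0.002, -0.002, -1.0]]
contact_force: [-0.5, -0.0, -0.0]
finger_gap: 0.599
grip_force: 0.0
```

>>> arm_command(rows=[-0.16,-0.95,0,0,0,0,-0.16,-0.95,0,0,0,0,-0.16,-0.95,0,0,0,0,-0.16,-0.95,0,0,0,0])

```text
t: 5.7
eef_pos: [0.522, 0.0153, 0.304]
ee_rot: [[-0.887, -0.462, -0.001], [-0.462, 0.887, -0.002], [0.002, -0.002, -1.0]]
contact_force: [-0.9, -0.2, -0.1]
finger_gap: 0.6
grip_force: 0.0
```

>>> arm_command(rows=[-0.16,-0.95,0,0,0,0,-0.16,-0.95,0,0,0,0,-0.16,-0.95,0,0,0,0,-0.16,-0.95,0,0,0,0])

```text
t: 6.1
eef_pos: [0.4982, -0.1268, 0.3037]
ee_rot: [[-0.887, -0.462, -0.001], [-0.462, 0.887, -0.001], [0.001, -0.001, -1.0]]
contact_force: [0.4, -0.2, -0.5]
finger_gap: 0.601
grip_force: 0.0
```

```bash
python3 - <<'E'
from h import *
snap("top","top1"); snap("side","side1")
a=cv2.imread("pics/top1.png")[120:320,180:500]; b=cv2.imread("pics/side1.png")[100:280,190:470]
cv2.imwrite("pics/v1.png",cv2.vconcat([cv2.resize(a,(800,500),interpolation=2)]))
cv2.imwrite("pics/v1s.png",cv2.resize(b,(800,514),interpolation=2))
E
```

```text
(no output)
```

View pics/v1.png

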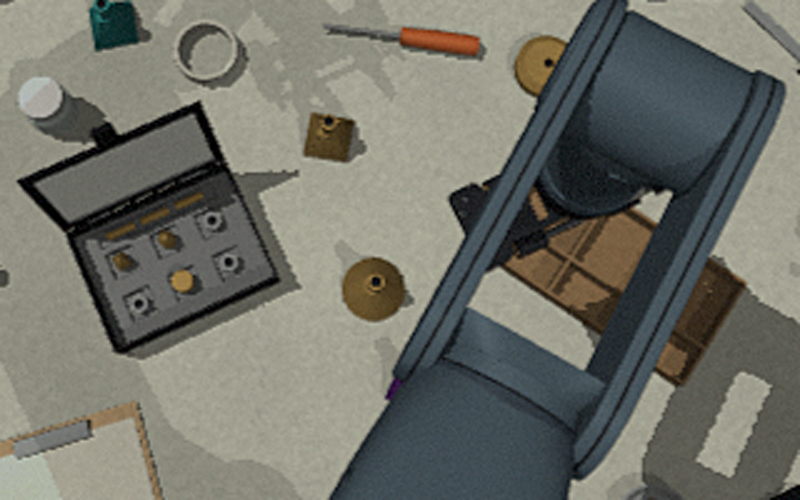

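View pics/v1s.png

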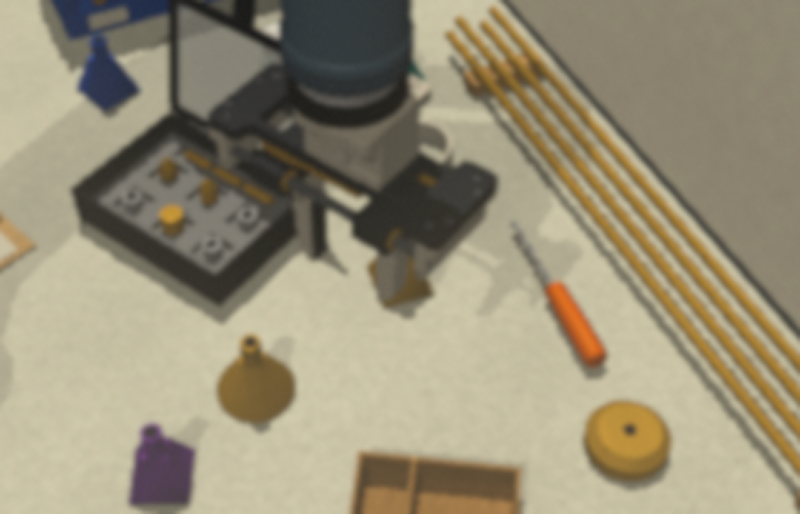

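The lid is open. The drum finial is front middle at crop (183,282), and the cone and pyramid finials are in the back row at (120,260) and (168,240). I still have to tell those two apart.

```bash
python3 - <<'E'
from h import *
a=cv2.imread("pics/top1.png")[205:240,205:270]; b=cv2.imread("pics/side1.png")[140:190,225:285]
a=cv2.resize(a,(800,430),interpolation=2)[:,:560]; b=cv2.resize(b,(600,500),interpolation=2)
cv2.imwrite("pics/z1.png",np.hstack([cv2.resize(a,(400,307)),cv2.resize(b,(400,307))]))
for n,A in(("top",(228,224)),("top",(247,216))): print(ray(n,*A,.036).round(4))
u=np.array([.8846,.4664]);v=np.array([-.4664,.8846]);c=np.array([.4768,.2554])
for n in("top","side"):
    im=cv2.imread(f"pics/{n}1.png"); d=np.load(f"pics/{n}1.npy"); C=cloud(n,d); hsv=cv2.cvtColor(im,40)
    m=(hsv[...,0]<28)&(hsv[...,1]>90)&(d>.1)
    for px,py in((.022,.058),(.022,0),(-.033,0)):
        q=c+px*u+py*v; k=m&(np.hypot(C[...,0]-q[0],C[...,1]-q[1])<.022)&(C[...,2]>.016)&(C[...,2]<.06); Q=C[k]
        hi=Q[:,2]>np.percentile(Q[:,2],60)
        print(n,px,py,q.round(4),k.sum(),"med",np.median(Q,0).round(4),"hi",Q[hi].mean(0).round(4),"zmax",np.percentile(Q[:,2],95).round(4),"hist",np.histogram(Q[:,2],np.arange(.016,.05,.004))[0])
    for nm,x,y in(("cone",.452,.015),("pyr",.641,.078)):
        k=(np.hypot(C[...,0]-x,C[...,1]-y)<.05)&(C[...,2]>.066)&(C[...,2]<.085)&m; print(nm,k.sum(),C[k].mean(0).round(4))
E
```

```text
[0.4676 0.3186 0.036 ]
[0.4946 0.2642 0.036 ]
top 0.022 0.058 [0.4692 0.317 ] 33 med [0.4672 0.3174 0.0348] hi [0.4673 0.3181 0.0409] zmax 0.0445 hist [ 1  2  0  6 11  6  4  3]
top 0.022 0 [0.4963 0.2657] 35 med [0.496  0.2659 0.0366] hi [0.4965 0.2666 0.0408] zmax 0.0433 hist [ 0  1  1  6  5 13  7  2]
top -0.033 0 [0.4476 0.24  ] 67 med [0.4473 0.2431 0.0356] hi [0.4465 0.2438 0.0383] zmax 0.04 hist [ 2  2  1  4 28 27  3  0]
cone 32 [0.4521 0.0151 0.076 ]
pyr 29 [0.6386 0.0785 0.0767]
side 0.022 0.058 [0.4692 0.317 ] 35 med [0.4693 0.3144 0.0298] hi [0.4701 0.3139 0.0366] zmax 0.0407 hist [3 7 5 5 9 2 4 0]
side 0.022 0 [0.4963 0.2657] 40 med [0.4987 0.26   0.0313] hi [0.4997 0.2618 0.0374] zmax 0.0411 hist [2 6 5 9 6 9 3 0]
side -0.033 0 [0.4476 0.24  ] 69 med [0.4491 0.235  0.0333] hi [0.4497 0.2395 0.0359] zmax 0.0377 hist [ 3  5  9  9 32 11  0  0]
cone 46 [0.4548 0.0101 0.0757]
pyr 0 [nan nan nan]<stdin>:15: RuntimeWarning: Mean of empty slice.
  ret = um.true_divide(
```

View pics/z1.png

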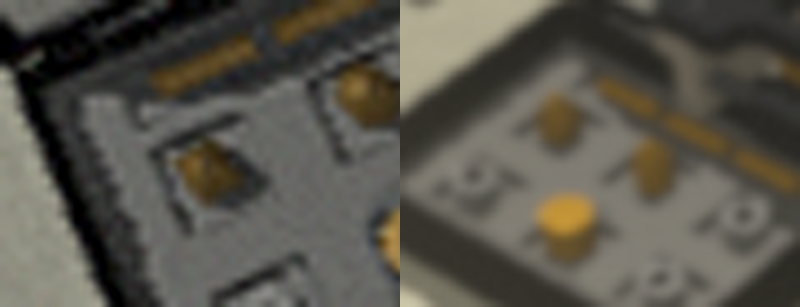

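The left one (y=+58) looks faceted, so it is the pyramid. The middle one (y=0) is round, so it is the cone. I'll check both by grip width. Now I grasp the cone shade.

>>> arm_command(rows=[-0.3,0.937,-0.5,0,0,0,-0.3,0.937,-0.5,0,0,0,-0.3,0.937,-0.5,0,0,0,-0.3,0.937,-0.5,0,0,0,-0.3,0.937,-0.5,0,0,0])

```text
t: 6.7
eef_pos: [0.4523, 0.0211, 0.2286]
ee_rot: [[-0.882, -0.472, -0.002], [-0.472, 0.882, 0.001], [0.001, 0.002, -1.0]]
contact_force: [-0.1, -0.6, 0.3]
finger_gap: 0.602
grip_force: 0.0
```

>>> arm_command(rows=[0,0,-0.33,0,0,0,0,0,-0.66,0,0,0,0,0,-0.66,0,0,0,0,0,-0.66,0,0,0])

```text
t: 7.1
eef_pos: [0.4546, 0.0173, 0.1313]
ee_rot: [[-0.884, -0.467, -0.0], [-0.467, 0.884, -0.0], [0.0, -0.0, -1.0]]
contact_force: [0.3, -0.3, 0.3]
finger_gap: 0.6
grip_force: 0.0
```

>>> arm_command(rows=[-0.01,-0.025,-0.25,0,0,0,-0.01,-0.025,-0.497,0,0,0,-0.01,-0.025,-0.497,0,0,0,-0.01,-0.025,-0.497,0,0,0])

```text
t: 7.5
eef_pos: [0.4542, 0.0135, 0.058]
ee_rot: [[-0.884, -0.467, 0.003], [-0.467, 0.884, -0.001], [-0.002, -0.002, -1.0]]
contact_force: [0.7, 0.2, -0.5]
finger_gap: 0.604
grip_force: 0.0
```

>>> arm_command(rows=[0,0,0,0,0,0,0,0,0,0,0,0,0,0,0,0,0,0,0,0,0,0,0,0,0,0,0,0,0,0], grip=0, grip_force=30)

```text
t: 8.0
eef_pos: [0.4522, 0.0141, 0.0561]
ee_rot: [[-0.884, -0.467, 0.001], [-0.467, 0.884, -0.0], [-0.0, -0.0, -1.0]]
contact_force: [-0.9, 0.7, 0.3]
finger_gap: 0.219
grip_force: 0.7
```

>>> arm_command(rows=[0,0,0.2,0,0,0,0,0,0.5,0,0,0,0,0,0.5,0,0,0])

```text
t: 8.3
eef_pos: [0.4556, 0.0134, 0.1355]
ee_rot: [[-0.884, -0.467, 0.009], [-0.468, 0.884, -0.002], [-0.007, -0.006, -1.0]]
contact_force: [0.7, -0.5, -1.7]
finger_gap: 0.207
grip_force: 30.0
```

>>> arm_command(rows=[0.379,-0.725,0,0,0,0,0.379,-0.725,0,0,0,0,0.379,-0.725,0,0,0,0,0.379,-0.725,0,0,0,0])

```text
t: 8.7
eef_pos: [0.5101, -0.0975, 0.1299]
ee_rot: [[-0.886, -0.465, 0.0], [-0.465, 0.886, -0.001], [0.0, -0.001, -1.0]]
contact_force: [-0.0, -0.7, -1.1]
finger_gap: 0.209
grip_force: 30.0
```

>>> arm_command(rows=[0.379,-0.725,0,0,0,0,0.379,-0.725,0,0,0,0,0.379,-0.725,0,0,0,0,0.379,-0.725,0,0,0,0,0.379,-0.725,0,0,0,0])

```text
t: 9.2
eef_pos: [0.5647, -0.202, 0.1295]
ee_rot: [[-0.884, -0.467, -0.002], [-0.467, 0.884, 0.002], [0.001, 0.003, -1.0]]
contact_force: [0.2, 0.5, -1.6]
finger_gap: 0.212
grip_force: 30.0
```

>>> arm_command(rows=[0.008,-0.01,-0.2,0,0,0,0.008,-0.01,-0.35,0,0,0,0.008,-0.01,-0.42,0,0,0,0.008,-0.01,-0.437,0,0,0,0.008,-0.01,-0.437,0,0,0])

```text
t: 9.7
eef_pos: [0.5669, -0.204, 0.0655]
ee_rot: [[-0.884, -0.468, -0.0], [-0.468, 0.884, 0.0], [0.0, 0.0, -1.0]]
contact_force: [0.1, 0.0, -1.3]
finger_gap: 0.212
grip_force: 3.0
```

>>> arm_command(rows=[0,0,-0.01,0,0,0,0,0,-0.02,0,0,0,0,0,-0.02,0,0,0])

```text
t: 10.0
eef_pos: [0.5672, -0.205, 0.0628]
ee_rot: [[-0.884, -0.467, 0.001], [-0.467, 0.884, -0.0], [-0.001, -0.001, -1.0]]
contact_force: [-0.3, 0.3, -1.0]
finger_gap: 0.206
grip_force: 30.0
```

>>> arm_command(rows=[0,0,-0.01,0,0,0,0,0,-0.02,0,0,0,0,0,-0.02,0,0,0])

```text
t: 10.3
eef_pos: [0.5673, -0.2051, 0.0601]
ee_rot: [[-0.884, -0.467, 0.001], [-0.467, 0.884, -0.001], [-0.001, -0.001, -1.0]]
contact_force: [-1.1, 1.0, 4.5]
finger_gap: 0.207
grip_force: 30.0
```

>>> arm_command(rows=[0,0,0,0,0,0,0,0,0,0,0,0,0,0,0,0,0,0], grip=0.45)

```text
t: 10.6
eef_pos: [0.5669, -0.2049, 0.059]
ee_rot: [[-0.884, -0.467, -0.0], [-0.467, 0.884, 0.0], [0.0, 0.0, -1.0]]
contact_force: [-0.1, 0.3, 0.9]
finger_gap: 0.411
grip_force: 0.0
```

>>> arm_command(rows=[0,0,0.3,0,0,0,0,0,0.6,0,0,0,0,0,0.9,0,0,0,0,0,0.9,0,0,0])

```text
t: 11.0
eef_pos: [0.5705, -0.2068, 0.2015]
ee_rot: [[-0.884, -0.467, 0.011], [-0.467, 0.884, -0.007], [-0.007, -0.011, -1.0]]
contact_force: [0.1, -0.7, -0.1]
finger_gap: 0.45
grip_force: 0.0
```

```bash
cat > look.py <<'E'
from h import *
import sys
t=sys.argv[1]
for n in("top","side"):
    im,d=snap(n,n+t); C=cloud(n,d); hsv=cv2.cvtColor(im[...,::-1].copy(),40); m=(hsv[...,0]<28)&(hsv[...,1]>80)&(d>.1)
    for nm,x,y,r,z0,z1 in(("cone",.566,-.204,.05,.066,.09),("pyr",.641,.078,.09,.066,.085),("fcone",.4965,.265,.02,.034,.05),("fpyr",.4685,.317,.02,.034,.05),("pyr@bay1",.516,-.284,.05,.066,.09)):
        k=(np.hypot(C[...,0]-x,C[...,1]-y)<r)&(C[...,2]>z0)&(C[...,2]<z1)&m
        if k.sum()>4: print(n,nm,k.sum(),C[k].mean(0).round(4),C[k][:,2].max().round(4))
print(manip.get_state()["eef_pos"])
E
python3 look.py 2
```

```text
top pyr 29 [0.6392 0.0787 0.0768] 0.0827
top fcone 22 [0.4966 0.2665 0.0395] 0.0477
top fpyr 18 [0.468  0.3188 0.0383] 0.0483
side cone 67 [ 0.5702 -0.2087  0.0785] 0.0859
side fcone 12 [0.5    0.2617 0.0387] 0.0432
side fpyr 11 [0.4704 0.3139 0.0386] 0.0447
[ 0.56756578 -0.20517112  0.19540697]
```

>>> arm_command(rows=[-0.117,0.784,0,0,0,0,-0.117,0.784,0,0,0,0,-0.117,0.784,0,0,0,0])

```text
t: 11.4
eef_pos: [0.547, -0.0832, 0.1918]
ee_rot: [[-0.883, -0.469, -0.005], [-0.469, 0.883, 0.003], [0.003, 0.005, -1.0]]
contact_force: [-0.5, -0.1, -0.3]
finger_gap: 0.451
grip_force: 0.0
```

>>> arm_command(rows=[-0.117,0.784,0,0,0,0,-0.117,0.784,0,0,0,0,-0.117,0.784,0,0,0,0], grip=0.42)

```text
t: 11.7
eef_pos: [0.5299, 0.0339, 0.1925]
ee_rot: [[-0.883, -0.47, -0.004], [-0.47, 0.883, 0.002], [0.002, 0.003, -1.0]]
contact_force: [-0.2, -0.6, -0.1]
finger_gap: 0.421
grip_force: 0.0
```

>>> arm_command(rows=[-0.117,0.784,0,0,0,0,-0.117,0.784,0,0,0,0,-0.117,0.784,0,0,0,0])

```text
t: 12.0
eef_pos: [0.5125, 0.1512, 0.1925]
ee_rot: [[-0.883, -0.47, -0.003], [-0.47, 0.883, 0.001], [0.003, 0.002, -1.0]]
contact_force: [0.5, -0.5, 1.0]
finger_gap: 0.422
grip_force: 0.0
```

>>> arm_command(rows=[-0.117,0.784,0,0,0,0,-0.117,0.784,0,0,0,0,-0.117,0.784,0,0,0,0,-0.117,0.784,0,0,0,0,-0.117,0.784,0,0,0,0])

```text
t: 12.5
eef_pos: [0.4963, 0.2651, 0.1927]
ee_rot: [[-0.884, -0.468, -0.002], [-0.468, 0.884, -0.002], [0.003, -0.0, -1.0]]
contact_force: [1.1, -0.5, 0.0]
finger_gap: 0.42
grip_force: 0.0
```

>>> arm_command(rows=[0.005,0,-0.33,0,0,0,0.005,0,-0.6,0,0,0,0.005,0,-0.6,0,0,0])

```text
t: 12.8
eef_pos: [0.4936, 0.2623, 0.0985]
ee_rot: [[-0.885, -0.465, -0.011], [-0.465, 0.885, -0.004], [0.012, 0.002, -1.0]]
contact_force: [-1.1, 0.5, -0.1]
finger_gap: 0.421
grip_force: 0.0
```

>>> arm_command(rows=[0,0,-0.2,0,0,0,0,0,-0.4,0,0,0,0,0,-0.5,0,0,0,0,0,-0.525,0,0,0,0,0,-0.525,0,0,0])

```text
t: 13.3
eef_pos: [0.4985, 0.2649, 0.0264]
ee_rot: [[-0.885, -0.466, 0.001], [-0.466, 0.885, 0.0], [-0.001, -0.0, -1.0]]
contact_force: [0.1, 0.0, 1.0]
finger_gap: 0.419
grip_force: 0.0
```

>>> arm_command(rows=[0,0,0,0,0,0,0,0,0,0,0,0,0,0,0,0,0,0,0,0,0,0,0,0,0,0,0,0,0,0], grip=0, grip_force=20)

```text
t: 13.8
eef_pos: [0.4983, 0.2658, 0.0265]
ee_rot: [[-0.884, -0.467, 0.002], [-0.467, 0.884, 0.0], [-0.002, -0.0, -1.0]]
contact_force: [-0.8, -0.8, 5.8]
finger_gap: 0.197
grip_force: 20.0
```

>>> arm_command(rows=[0,0,0,0,0,0,0,0,0,0,0,0], grip=0.4)

```text
t: 14.0
eef_pos: [0.4974, 0.2656, 0.0255]
ee_rot: [[-0.884, -0.467, -0.0], [-0.467, 0.884, -0.0], [0.0, -0.0, -1.0]]
contact_force: [0.2, 0.6, 1.0]
finger_gap: 0.328
grip_force: 0.0
```

>>> arm_command(rows=[-0.006,0,-0.02,0,0,0,-0.006,0,-0.033,0,0,0,-0.006,0,-0.033,0,0,0])

```text
t: 14.3
eef_pos: [0.4962, 0.2655, 0.0203]
ee_rot: [[-0.884, -0.467, -0.001], [-0.467, 0.884, -0.0], [0.001, 0.0, -1.0]]
contact_force: [-0.9, -0.2, 2.8]
finger_gap: 0.399
grip_force: 1.4
```

>>> arm_command(rows=[0,0,0,0,0,0,0,0,0,0,0,0,0,0,0,0,0,0,0,0,0,0,0,0,0,0,0,0,0,0], grip=0, grip_force=25)

```text
t: 14.8
eef_pos: [0.4965, 0.2655, 0.0203]
ee_rot: [[-0.884, -0.467, -0.0], [-0.467, 0.884, -0.0], [0.0, 0.0, -1.0]]
contact_force: [-0.6, -0.4, -0.6]
finger_gap: 0.205
grip_force: 25.0
```

>>> arm_command(rows=[0,0,0.2,0,0,0,0,0,0.5,0,0,0,0,0,0.733,0,0,0,0,0,0.733,0,0,0])

```text
t: 15.2
eef_pos: [0.4999, 0.2667, 0.1358]
ee_rot: [[-0.884, -0.467, 0.01], [-0.467, 0.884, 0.003], [-0.01, -0.002, -1.0]]
contact_force: [-0.3, 1.0, -0.5]
finger_gap: 0.204
grip_force: 25.0
```

>>> arm_command(rows=[0.015,-0.719,0,0,0,-0.332,0.015,-0.719,0,0,0,-0.332,0.015,-0.719,0,0,0,-0.332])

```text
t: 15.5
eef_pos: [0.4981, 0.1537, 0.1294]
ee_rot: [[-0.976, -0.218, -0.002], [-0.218, 0.976, -0.002], [0.002, -0.001, -1.0]]
contact_force: [-0.4, 0.7, -0.3]
finger_gap: 0.206
grip_force: 25.0
```

>>> arm_command(rows=[0.015,-0.719,0,0,0,-0.332,0.015,-0.719,0,0,0,-0.332,0.015,-0.719,0,0,0,-0.332])

```text
t: 15.8
eef_pos: [0.501, 0.0461, 0.1297]
ee_rot: [[-0.999, 0.041, -0.001], [0.041, 0.999, -0.001], [0.001, -0.001, -1.0]]
contact_force: [0.2, 0.8, -0.3]
finger_gap: 0.204
grip_force: 25.0
```

>>> arm_command(rows=[0.015,-0.719,0,0,0,-0.332,0.015,-0.719,0,0,0,-0.332,0.015,-0.719,0,0,0,-0.332])

```text
t: 16.1
eef_pos: [0.5038, -0.0615, 0.1299]
ee_rot: [[-0.955, 0.296, 0.0], [0.296, 0.955, -0.001], [-0.0, -0.001, -1.0]]
contact_force: [-0.8, 0.0, -0.5]
finger_gap: 0.203
grip_force: 25.0
```

>>> arm_command(rows=[0.015,-0.719,0,0,0,-0.332,0.015,-0.719,0,0,0,-0.332,0.015,-0.719,0,0,0,-0.332,0.015,-0.719,0,0,0,-0.332,0.015,-0.719,0,0,0,-0.332])

```text
t: 16.6
eef_pos: [0.5053, -0.164, 0.1298]
ee_rot: [[-0.85, 0.527, -0.001], [0.527, 0.85, 0.002], [0.002, 0.001, -1.0]]
contact_force: [-0.3, 0.8, -0.5]
finger_gap: 0.204
grip_force: 25.0
```

>>> arm_command(rows=[0,-0.01,-0.25,0,0,0,0,-0.01,-0.5,0,0,0,0,-0.01,-0.7,0,0,0,0,-0.01,-0.785,0,0,0,0,-0.01,-0.785,0,0,0])

```text
t: 17.1
eef_pos: [0.5049, -0.1651, 0.0115]
ee_rot: [[-0.85, 0.526, -0.003], [0.526, 0.85, 0.002], [0.003, 0.0, -1.0]]
contact_force: [0.0, 0.0, -0.8]
finger_gap: 0.208
grip_force: 25.0
```

>>> arm_command(rows=[0,0,-0.007,0,0,0,0,0,-0.012,0,0,0,0,0,-0.012,0,0,0])

```text
t: 17.4
eef_pos: [0.5064, -0.1676, 0.012]
ee_rot: [[-0.849, 0.528, 0.002], [0.528, 0.849, -0.001], [-0.002, 0.0, -1.0]]
contact_force: [0.3, -0.1, -0.6]
finger_gap: 0.207
grip_force: 25.0
```

>>> arm_command(rows=[0,0,0,0,0,0,0,0,0,0,0,0,0,0,0,0,0,0], grip=0.42)

```text
t: 17.7
eef_pos: [0.5058, -0.1676, 0.0112]
ee_rot: [[-0.849, 0.529, 0.001], [0.529, 0.849, -0.0], [-0.001, 0.0, -1.0]]
contact_force: [-0.3, -0.2, -0.1]
finger_gap: 0.399
grip_force: 0.0
```

>>> arm_command(rows=[0,0,0.2,0,0,0,0,0,0.5,0,0,0,0,0,0.8,0,0,0,0,0,1,0,0,0,0,0,1,0,0,0])

```text
t: 18.2
eef_pos: [0.5083, -0.169, 0.166]
ee_rot: [[-0.849, 0.528, 0.008], [0.528, 0.849, -0.005], [-0.01, 0.0, -1.0]]
contact_force: [0.2, 0.4, 1.0]
finger_gap: 0.42
grip_force: 0.0
```

```bash
python3 look.py 3; python3 - <<'E'
import cv2,numpy as np
a=cv2.imread("pics/top3.png")[120:320,180:500]; b=cv2.imread("pics/side3.png")[150:400,200:500]
cv2.imwrite("pics/v3.png",cv2.hconcat([cv2.resize(a,(400,333)),cv2.resize(b,(400,333))]))
E
```

```text
top pyr 30 [0.6386 0.0783 0.077 ] 0.0825
top fpyr 21 [0.4685 0.3188 0.0382] 0.0449
side cone 67 [ 0.5701 -0.2091  0.0786] 0.0849
side fpyr 12 [0.4713 0.3132 0.0384] 0.0469
[ 0.50574363 -0.16750134  0.16130258]
```

View pics/v3.png

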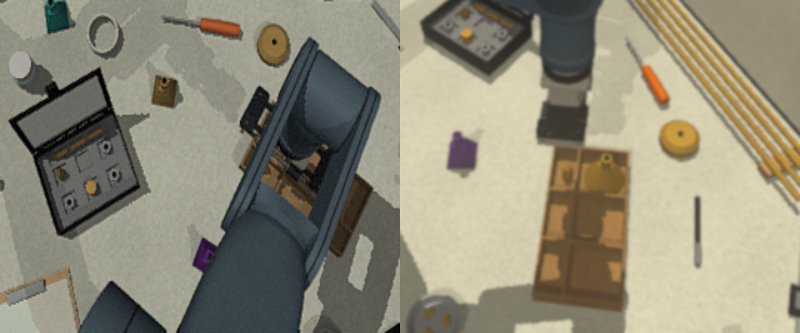

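The side view shows the cone shade upright in bay2 and its finial in the narrow bay in front of it. The pyramid shade has not moved, so I go to it.

>>> arm_command(rows=[0.446,0.818,0,0,0,0,0.446,0.818,0,0,0,0,0.446,0.818,0,0,0,0,0.446,0.818,0,0,0,0], grip=0.6)

```text
t: 18.7
eef_pos: [0.5728, -0.0402, 0.1584]
ee_rot: [[-0.851, 0.525, -0.003], [0.525, 0.851, 0.003], [0.004, 0.001, -1.0]]
contact_force: [-0.6, -0.1, -0.0]
finger_gap: 0.596
grip_force: 0.0
```

>>> arm_command(rows=[0.446,0.818,0,0,0,0,0.446,0.818,0,0,0,0,0.446,0.818,0,0,0,0,0.446,0.818,0,0,0,0,0.446,0.818,0,0,0,0])

```text
t: 19.2
eef_pos: [0.6383, 0.0779, 0.1586]
ee_rot: [[-0.85, 0.527, -0.004], [0.527, 0.85, -0.001], [0.003, -0.003, -1.0]]
contact_force: [0.6, -0.7, -0.3]
finger_gap: 0.6
grip_force: 0.0
```

>>> arm_command(rows=[0,0,-0.25,0,0,0,0,0,-0.5,0,0,0,0,0,-0.695,0,0,0,0,0,-0.695,0,0,0])

```text
t: 19.6
eef_pos: [0.6346, 0.0759, 0.0513]
ee_rot: [[-0.848, 0.53, -0.011], [0.53, 0.848, -0.0], [0.009, -0.006, -1.0]]
contact_force: [-1.0, 0.2, 0.6]
finger_gap: 0.597
grip_force: 0.0
```

>>> arm_command(rows=[0,0,0,0,0,0,0,0,0,0,0,0,0,0,0,0,0,0,0,0,0,0,0,0,0,0,0,0,0,0], grip=0, grip_force=30)

```text
t: 20.1
eef_pos: [0.6405, 0.0783, 0.058]
ee_rot: [[-0.849, 0.528, 0.003], [0.528, 0.849, 0.0], [-0.002, 0.002, -1.0]]
contact_force: [1.3, 2.0, 2.0]
finger_gap: 0.215
grip_force: 1.0
```

>>> arm_command(rows=[0,0,0,0,0,0,0,0,0,0,0,0])

```text
t: 20.3
eef_pos: [0.6401, 0.0784, 0.0577]
ee_rot: [[-0.849, 0.528, 0.002], [0.528, 0.849, 0.0], [-0.001, 0.001, -1.0]]
contact_force: [0.6, 1.4, 6.1]
finger_gap: 0.207
grip_force: 29.9
```

>>> arm_command(rows=[0,0,0.2,0,0,0,0,0,0.5,0,0,0,0,0,0.813,0,0,0,0,0,0.813,0,0,0])

```text
t: 20.7
eef_pos: [0.6431, 0.0778, 0.1859]
ee_rot: [[-0.849, 0.528, 0.012], [0.528, 0.849, -0.001], [-0.011, 0.006, -1.0]]
contact_force: [0.9, -0.2, -1.2]
finger_gap: 0.206
grip_force: 29.9
```

>>> arm_command(rows=[-0.275,-0.804,0,0,0,0,-0.275,-0.804,0,0,0,0,-0.275,-0.804,0,0,0,0,-0.275,-0.804,0,0,0,0])

```text
t: 21.1
eef_pos: [0.5961, -0.0461, 0.177]
ee_rot: [[-0.847, 0.532, -0.004], [0.532, 0.847, -0.001], [0.003, -0.003, -1.0]]
contact_force: [0.4, 1.5, -1.4]
finger_gap: 0.209
grip_force: 29.9
```

>>> arm_command(rows=[-0.275,-0.804,0,0,0,0,-0.275,-0.804,0,0,0,0,-0.275,-0.804,0,0,0,0,-0.275,-0.804,0,0,0,0])

```text
t: 21.5
eef_pos: [0.5556, -0.1659, 0.1773]
ee_rot: [[-0.847, 0.532, -0.002], [0.532, 0.847, -0.0], [0.002, -0.001, -1.0]]
contact_force: [-0.6, 1.0, -2.0]
finger_gap: 0.208
grip_force: 29.9
```

>>> arm_command(rows=[-0.275,-0.804,0,0,0,0,-0.275,-0.804,0,0,0,0,-0.275,-0.804,0,0,0,0,-0.275,-0.804,0,0,0,0,-0.275,-0.804,0,0,0,0])

```text
t: 22.0
eef_pos: [0.5158, -0.2826, 0.1776]
ee_rot: [[-0.849, 0.529, -0.001], [0.529, 0.849, 0.002], [0.002, 0.001, -1.0]]
contact_force: [0.8, 0.0, -2.2]
finger_gap: 0.209
grip_force: 29.9
```

>>> arm_command(rows=[0.003,-0.006,-0.25,0,0,0,0.003,-0.006,-0.5,0,0,0,0.003,-0.006,-0.68,0,0,0,0.003,-0.006,-0.76,0,0,0,0.003,-0.006,-0.76,0,0,0])

```text
t: 22.5
eef_pos: [0.5161, -0.282, 0.0632]
ee_rot: [[-0.85, 0.527, -0.002], [0.527, 0.85, 0.003], [0.003, 0.001, -1.0]]
contact_force: [0.1, 0.2, -2.2]
finger_gap: 0.208
grip_force: 30.0
```

>>> arm_command(rows=[0,0,-0.01,0,0,0,0,0,-0.02,0,0,0,0,0,-0.02,0,0,0])

```text
t: 22.8
eef_pos: [0.5167, -0.2849, 0.0625]
ee_rot: [[-0.849, 0.528, 0.001], [0.528, 0.849, -0.001], [-0.002, -0.0, -1.0]]
contact_force: [0.1, 0.3, -1.5]
finger_gap: 0.208
grip_force: 30.0
```

>>> arm_command(rows=[0,0,-0.01,0,0,0,0,0,-0.013,0,0,0,0,0,-0.013,0,0,0])

```text
t: 23.1
eef_pos: [0.5165, -0.2849, 0.0605]
ee_rot: [[-0.849, 0.529, 0.001], [0.529, 0.849, -0.001], [-0.001, 0.0, -1.0]]
contact_force: [-0.9, 1.9, 5.1]
finger_gap: 0.207
grip_force: 30.0
```

>>> arm_command(rows=[0,0,0,0,0,0,0,0,0,0,0,0,0,0,0,0,0,0], grip=0.45)

```text
t: 23.4
eef_pos: [0.516, -0.2848, 0.0595]
ee_rot: [[-0.849, 0.529, -0.0], [0.529, 0.849, -0.0], [0.0, -0.0, -1.0]]
contact_force: [-0.6, 0.9, 0.3]
finger_gap: 0.413
grip_force: 0.0
```

>>> arm_command(rows=[0,0,0.3,0,0,0,0,0,0.6,0,0,0,0,0,0.9,0,0,0,0,0,0.9,0,0,0,0,0,0.9,0,0,0])

```text
t: 23.9
eef_pos: [0.5166, -0.2851, 0.1958]
ee_rot: [[-0.849, 0.528, 0.002], [0.528, 0.849, -0.002], [-0.003, -0.0, -1.0]]
contact_force: [0.3, 0.5, -0.1]
finger_gap: 0.451
grip_force: 0.0
```

```bash
python3 look.py 4; python3 - <<'E'
import cv2
a=cv2.imread("pics/top4.png")[200:245,200:270]; b=cv2.imread("pics/side4.png")[240:400,280:400]
cv2.imwrite("pics/v4.png",cv2.hconcat([cv2.resize(a,(467,300),interpolation=2),cv2.resize(b,(225,300),interpolation=2)]))
E
```

```text
top cone 39 [ 0.5672 -0.2036  0.08  ] 0.0896
top fpyr 26 [0.4671 0.3181 0.0377] 0.0442
side pyr@bay1 77 [ 0.5162 -0.2896  0.0787] 0.0851
[ 0.51533301 -0.28409583  0.19314022]
```

View pics/v4.png

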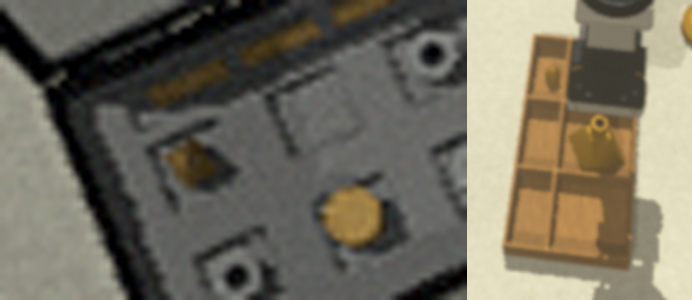

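The pyramid shade stands in bay1, with its neck at crop (600,125) in the side view. Next is its finial.

>>> arm_command(rows=[-0.064,0.802,0,0,0,0.266,-0.064,0.802,0,0,0,0.266,-0.064,0.802,0,0,0,0.266], grip=0.4)

```text
t: 24.3
eef_pos: [0.5045, -0.1602, 0.1923]
ee_rot: [[-0.941, 0.338, -0.005], [0.338, 0.941, 0.004], [0.006, 0.002, -1.0]]
contact_force: [0.7, -0.2, -0.1]
finger_gap: 0.404
grip_force: 0.0
```

>>> arm_command(rows=[-0.064,0.802,0,0,0,0.266,-0.064,0.802,0,0,0,0.266,-0.064,0.802,0,0,0,0.266])

```text
t: 24.6
eef_pos: [0.4947, -0.0401, 0.1925]
ee_rot: [[-0.991, 0.135, -0.005], [0.135, 0.991, 0.003], [0.005, 0.002, -1.0]]
contact_force: [0.5, -1.3, 0.5]
finger_gap: 0.404
grip_force: 0.0
```

>>> arm_command(rows=[-0.064,0.802,0,0,0,0.266,-0.064,0.802,0,0,0,0.266,-0.064,0.802,0,0,0,0.266])

```text
t: 24.9
eef_pos: [0.4851, 0.0798, 0.1926]
ee_rot: [[-0.997, -0.074, -0.004], [-0.074, 0.997, 0.002], [0.004, 0.002, -1.0]]
contact_force: [-0.2, -0.4, 0.4]
finger_gap: 0.403
grip_force: 0.0
```

>>> arm_command(rows=[-0.064,0.802,0,0,0,0.266,-0.064,0.802,0,0,0,0.266,-0.064,0.802,0,0,0,0.266])

```text
t: 25.2
eef_pos: [0.4757, 0.1999, 0.1926]
ee_rot: [[-0.96, -0.279, -0.004], [-0.279, 0.96, 0.001], [0.004, 0.002, -1.0]]
contact_force: [0.6, -0.2, 0.2]
finger_gap: 0.399
grip_force: 0.0
```

>>> arm_command(rows=[-0.064,0.802,0,0,0,0.266,-0.064,0.802,0,0,0,0.266,-0.064,0.802,0,0,0,0.266,-0.064,0.802,0,0,0,0.266,-0.064,0.802,0,0,0,0.266])

```text
t: 25.7
eef_pos: [0.4672, 0.3163, 0.1928]
ee_rot: [[-0.883, -0.47, -0.003], [-0.47, 0.883, -0.002], [0.004, -0.0, -1.0]]
contact_force: [1.0, -0.3, 0.8]
finger_gap: 0.398
grip_force: 0.0
```

>>> arm_command(rows=[0.003,0.004,-0.33,0,0,0,0.003,0.004,-0.6,0,0,0,0.003,0.004,-0.6,0,0,0])

```text
t: 26.0
eef_pos: [0.4645, 0.3138, 0.0989]
ee_rot: [[-0.884, -0.467, -0.011], [-0.467, 0.884, -0.005], [0.013, 0.001, -1.0]]
contact_force: [-0.0, -0.3, -0.2]
finger_gap: 0.402
grip_force: 0.0
```

>>> arm_command(rows=[0,0,-0.2,0,0,0,0,0,-0.4,0,0,0,0,0,-0.5,0,0,0,0,0,-0.545,0,0,0,0,0,-0.545,0,0,0])

```text
t: 26.5
eef_pos: [0.4692, 0.3167, 0.0235]
ee_rot: [[-0.884, -0.468, -0.0], [-0.468, 0.884, -0.0], [0.0, -0.0, -1.0]]
contact_force: [-1.2, -0.0, 0.2]
finger_gap: 0.399
grip_force: 0.0
```

>>> arm_command(rows=[0,0,-0.01,0,0,0,0,0,-0.01,0,0,0])

```text
t: 26.7
eef_pos: [0.4696, 0.3176, 0.0227]
ee_rot: [[-0.883, -0.468, 0.002], [-0.468, 0.883, 0.001], [-0.002, -0.0, -1.0]]
contact_force: [-0.2, 0.7, -0.1]
finger_gap: 0.399
grip_force: 0.0
```

>>> arm_command(rows=[0,0,0,0,0,0,0,0,0,0,0,0,0,0,0,0,0,0,0,0,0,0,0,0,0,0,0,0,0,0], grip=0, grip_force=20)

```text
t: 27.2
eef_pos: [0.4687, 0.3176, 0.0217]
ee_rot: [[-0.883, -0.469, 0.0], [-0.469, 0.883, 0.0], [-0.0, 0.0, -1.0]]
contact_force: [-0.4, 0.4, 3.9]
finger_gap: 0.167
grip_force: 19.8
```

>>> arm_command(rows=[0,0,0.2,0,0,0,0,0,0.5,0,0,0,0,0,0.733,0,0,0,0,0,0.733,0,0,0])

```text
t: 27.6
eef_pos: [0.4718, 0.3188, 0.1367]
ee_rot: [[-0.883, -0.469, 0.009], [-0.469, 0.883, 0.004], [-0.01, -0.001, -1.0]]
contact_force: [0.2, 0.0, 0.2]
finger_gap: 0.169
grip_force: 19.8
```

>>> arm_command(rows=[-0.017,-0.751,0,0,0,-0.266,-0.017,-0.751,0,0,0,-0.266,-0.017,-0.751,0,0,0,-0.266])

```text
t: 27.9
eef_pos: [0.4647, 0.2013, 0.1302]
ee_rot: [[-0.962, -0.272, -0.003], [-0.272, 0.962, -0.002], [0.003, -0.001, -1.0]]
contact_force: [-0.1, -0.0, 0.0]
finger_gap: 0.17
grip_force: 19.8
```

>>> arm_command(rows=[-0.017,-0.751,0,0,0,-0.266,-0.017,-0.751,0,0,0,-0.266,-0.017,-0.751,0,0,0,-0.266])

```text
t: 28.2
eef_pos: [0.4629, 0.0888, 0.1306]
ee_rot: [[-0.998, -0.066, -0.001], [-0.066, 0.998, -0.001], [0.001, -0.001, -1.0]]
contact_force: [-0.4, 1.6, -0.6]
finger_gap: 0.169
grip_force: 19.8
```

>>> arm_command(rows=[-0.017,-0.751,0,0,0,-0.266,-0.017,-0.751,0,0,0,-0.266,-0.017,-0.751,0,0,0,-0.266])

```text
t: 28.5
eef_pos: [0.4611, -0.0238, 0.1309]
ee_rot: [[-0.99, 0.142, -0.0], [0.142, 0.99, -0.001], [0.0, -0.001, -1.0]]
contact_force: [-0.0, 0.2, -0.9]
finger_gap: 0.171
grip_force: 19.8
```

>>> arm_command(rows=[-0.017,-0.751,0,0,0,-0.266,-0.017,-0.751,0,0,0,-0.266,-0.017,-0.751,0,0,0,-0.266])

```text
t: 28.8
eef_pos: [0.4589, -0.1364, 0.131]
ee_rot: [[-0.939, 0.343, 0.001], [0.343, 0.939, -0.001], [-0.001, -0.001, -1.0]]
contact_force: [0.1, -0.3, 0.5]
finger_gap: 0.168
grip_force: 19.8
```

>>> arm_command(rows=[-0.017,-0.751,0,0,0,-0.266,-0.017,-0.751,0,0,0,-0.266,-0.017,-0.751,0,0,0,-0.266,-0.017,-0.751,0,0,0,-0.266,-0.017,-0.751,0,0,0,-0.266])

```text
t: 29.3
eef_pos: [0.4557, -0.2438, 0.1307]
ee_rot: [[-0.85, 0.527, -0.001], [0.527, 0.85, 0.002], [0.002, 0.001, -1.0]]
contact_force: [-0.6, -0.1, -0.0]
finger_gap: 0.169
grip_force: 19.8
```

Target TCP z is 0.0115 (0.0215 − 0.010).

>>> arm_command(rows=[0,-0.006,-0.25,0,0,0,0,-0.006,-0.5,0,0,0,0,-0.006,-0.7,0,0,0,0,-0.006,-0.78,0,0,0,0,-0.006,-0.78,0,0,0])

```text
t: 29.8
eef_pos: [0.4554, -0.2443, 0.0134]
ee_rot: [[-0.85, 0.526, -0.002], [0.526, 0.85, 0.002], [0.003, 0.001, -1.0]]
contact_force: [-0.2, 0.8, 0.5]
finger_gap: 0.165
grip_force: 20.0
```

>>> arm_command(rows=[0,0,-0.007,0,0,0,0,0,-0.013,0,0,0,0,0,-0.013,0,0,0])

```text
t: 30.1
eef_pos: [0.4565, -0.2471, 0.0136]
ee_rot: [[-0.849, 0.528, 0.002], [0.528, 0.849, -0.001], [-0.002, -0.0, -1.0]]
contact_force: [0.2, -0.8, 0.7]
finger_gap: 0.172
grip_force: 20.0
```

>>> arm_command(rows=[0,0,0,0,0,0,0,0,0,0,0,0,0,0,0,0,0,0], grip=0.42)

```text
t: 30.4
eef_pos: [0.4559, -0.2469, 0.0127]
ee_rot: [[-0.849, 0.529, 0.0], [0.529, 0.849, -0.0], [-0.0, -0.0, -1.0]]
contact_force: [-0.6, -0.8, 0.2]
finger_gap: 0.373
grip_force: 0.0
```

>>> arm_command(rows=[0,0,0.2,0,0,0,0,0,0.5,0,0,0,0,0,0.8,0,0,0,0,0,1,0,0,0,0,0,1,0,0,0])

```text
t: 30.9
eef_pos: [0.4582, -0.2487, 0.1674]
ee_rot: [[-0.849, 0.528, 0.007], [0.528, 0.849, -0.006], [-0.009, -0.001, -1.0]]
contact_force: [0.7, 0.8, -0.5]
finger_gap: 0.419
grip_force: 0.0
```

```bash
python3 look.py 5; python3 - <<'E'
from h import *
c=np.array([.4768,.2554]);u=np.array([.8846,.4664]);v=np.array([-.4664,.8846])
for n in("top","side"):
    d=np.load(f"pics/{n}5.npy"); C=cloud(n,d)[d>.1]; x=(C[:,:2]-c)@u; y=(C[:,:2]-c)@v
    k=(abs(x-.1)<.06)&(abs(y)<.15)&(C[:,2]>.1)&(C[:,2]<.26); X=np.c_[x,y,C[:,2]][k]
    t=X[X[:,2]>.212]; print(n,k.sum(),len(t), t.mean(0).round(4) if len(t) else "", t.min(0).round(3),t.max(0).round(3))
    for z in np.arange(.1,.25,.02):
        s=X[abs(X[:,2]-z)<.01]; 
        if len(s): print(z.round(2),len(s),s.mean(0).round(3),s[:,1].min().round(3),s[:,1].max().round(3))
b=cv2.imread("pics/side5.png")[90:400,200:420]; cv2.imwrite("pics/v5.png",cv2.resize(b,None,fx=1.9,fy=1.9,interpolation=2))
E
```

```text
top cone 37 [ 0.5672 -0.204   0.0796] 0.0865
side cone 66 [ 0.5699 -0.2089  0.0792] 0.0858
side pyr@bay1 77 [ 0.5163 -0.2896  0.0789] 0.0852
[ 0.455917   -0.24686708  0.16276551]
top 1474 75 [0.1086 0.0015 0.2294] [ 0.102 -0.01   0.212] [0.117 0.014 0.24 ]
0.1 112 [0.09  0.004 0.105] -0.102 0.105
0.12 243 [0.093 0.001 0.12 ] -0.103 0.105
0.14 255 [0.096 0.002 0.14 ] -0.103 0.105
0.16 268 [0.1   0.002 0.16 ] -0.102 0.105
0.18 230 [0.103 0.004 0.179] -0.103 0.105
0.2 289 [0.106 0.003 0.198] -0.102 0.106
0.22 35 [0.106 0.001 0.221] -0.01 0.013
0.24 42 [0.111 0.002 0.235] -0.01 0.014Traceback (most recent call last):
  File "<stdin>", line 6, in <module>
    return umr_minimum(a, axis, None, out, keepdims, initial, where)
ValueError: zero-size array to reduction operation minimum which has no identity
```

```bash
python3 - <<'E'
from h import *
b=cv2.imread("pics/side5.png")[90:400,200:420]; cv2.imwrite("pics/v5.png",cv2.resize(b,None,fx=1.9,fy=1.9,interpolation=2))
E
```

```text
(no output)
```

View pics/v5.png

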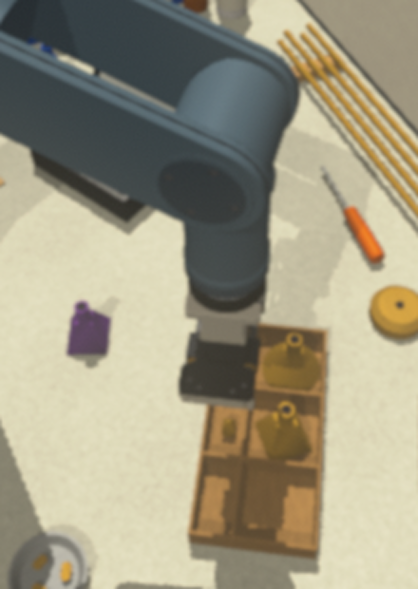

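>>> arm_command(rows=[0,0,0.33,0,0,0,0,0,0.66,0,0,0,0,0,0.99,0,0,0,0,0,0.99,0,0,0], grip=0.6)

```text
t: 31.4
eef_pos: [0.4578, -0.2484, 0.316]
ee_rot: [[-0.849, 0.529, 0.007], [0.528, 0.849, -0.006], [-0.009, -0.001, -1.0]]
contact_force: [0.5, -0.6, 0.1]
finger_gap: 0.6
grip_force: 0.0
```

>>> arm_command(rows=[0.156,0.74,0,0,0,0.266,0.156,0.74,0,0,0,0.266,0.156,0.74,0,0,0,0.266])

```text
t: 31.7
eef_pos: [0.4787, -0.1317, 0.3085]
ee_rot: [[-0.941, 0.337, -0.003], [0.337, 0.941, 0.004], [0.004, 0.002, -1.0]]
contact_force: [0.6, -1.2, -0.5]
finger_gap: 0.599
grip_force: 0.0
```

>>> arm_command(rows=[0.156,0.74,0,0,0,0.266,0.156,0.74,0,0,0,0.266,0.156,0.74,0,0,0,0.266])

```text
t: 32.0
eef_pos: [0.5023, -0.0209, 0.3087]
ee_rot: [[-0.991, 0.134, -0.003], [0.134, 0.991, 0.002], [0.004, 0.002, -1.0]]
contact_force: [0.5, -0.6, 0.4]
finger_gap: 0.599
grip_force: 0.0
```

>>> arm_command(rows=[0.156,0.74,0,0,0,0.266,0.156,0.74,0,0,0,0.266,0.156,0.74,0,0,0,0.266])

```text
t: 32.3
eef_pos: [0.526, 0.0895, 0.3088]
ee_rot: [[-0.997, -0.073, -0.003], [-0.073, 0.997, 0.001], [0.003, 0.001, -1.0]]
contact_force: [0.9, -0.4, -1.0]
finger_gap: 0.598
grip_force: 0.0
```

>>> arm_command(rows=[0.156,0.74,0,0,0,0.266,0.156,0.74,0,0,0,0.266,0.156,0.74,0,0,0,0.266])

```text
t: 32.6
eef_pos: [0.5496, 0.2, 0.3087]
ee_rot: [[-0.961, -0.278, -0.003], [-0.278, 0.961, 0.0], [0.003, 0.001, -1.0]]
contact_force: [1.1, 0.2, 0.4]
finger_gap: 0.602
grip_force: 0.0
```

>>> arm_command(rows=[0.156,0.74,0,0,0,0.266,0.156,0.74,0,0,0,0.266,0.156,0.74,0,0,0,0.266,0.156,0.74,0,0,0,0.266,0.156,0.74,0,0,0,0.266])

```text
t: 33.1
eef_pos: [0.573, 0.3064, 0.3099]
ee_rot: [[-0.884, -0.467, -0.002], [-0.467, 0.884, -0.002], [0.002, -0.001, -1.0]]
contact_force: [-0.6, -0.7, -0.1]
finger_gap: 0.604
grip_force: 0.0
```

The picture shows both shades upright in their bays at (290,360) and (283,435), and the pyramid finial upright in nook1 at (230,428). Now I shut the lid.

>>> arm_command(rows=[0.005,0.007,-0.2,0,0,0,0.005,0.007,-0.45,0,0,0,0.005,0.007,-0.6,0,0,0,0.005,0.007,-0.655,0,0,0,0.005,0.007,-0.655,0,0,0])

```text
t: 33.6
eef_pos: [0.5733, 0.3073, 0.212]
ee_rot: [[-0.885, -0.466, -0.002], [-0.466, 0.885, -0.001], [0.002, -0.0, -1.0]]
contact_force: [0.1, -0.0, -0.1]
finger_gap: 0.602
grip_force: 0.0
```

>>> arm_command(rows=[0,0,0,0,0,0,0,0,0,0,0,0,0,0,0,0,0,0,0,0,0,0,0,0,0,0,0,0,0,0], grip=0, grip_force=15)

```text
t: 34.1
eef_pos: [0.5737, 0.3096, 0.2133]
ee_rot: [[-0.883, -0.469, 0.001], [-0.469, 0.883, 0.0], [-0.001, -0.0, -1.0]]
contact_force: [-0.5, 0.1, 2.4]
finger_gap: 0.256
grip_force: 15.0
```

>>> arm_command(rows=[-0.133,-0.07,0.02,0,0,0,-0.26,-0.137,0.021,0,0,0,-0.385,-0.203,0.005,0,0,0,-0.509,-0.268,-0.027,0,0,0,-0.627,-0.331,-0.077,0,0,0])

```text
t: 34.6
eef_pos: [0.4795, 0.2596, 0.2017]
ee_rot: [[-0.883, -0.469, 0.002], [-0.469, 0.883, 0.001], [-0.002, -0.001, -1.0]]
contact_force: [1.9, -0.2, -1.9]
finger_gap: 0.256
grip_force: 15.0
```

>>> arm_command(rows=[-0.113,-0.06,-0.065,0,0,0,-0.218,-0.115,-0.145,0,0,0,-0.314,-0.166,-0.238,0,0,0,-0.399,-0.211,-0.344,0,0,0,-0.473,-0.249,-0.46,0,0,0])

```text
t: 35.1
eef_pos: [0.408, 0.2217, 0.1322]
ee_rot: [[-0.883, -0.469, 0.001], [-0.469, 0.883, -0.001], [-0.001, -0.001, -1.0]]
contact_force: [1.7, -1.4, -0.4]
finger_gap: 0.253
grip_force: 15.0
```

>>> arm_command(rows=[-0.061,-0.032,-0.126,0,0,0,-0.108,-0.057,-0.258,0,0,0,-0.14,-0.074,-0.397,0,0,0,-0.156,-0.082,-0.515,0,0,0,-0.16,-0.085,-0.586,0,0,0])

```text
t: 35.6
eef_pos: [0.3834, 0.2086, 0.0431]
ee_rot: [[-0.883, -0.469, -0.002], [-0.469, 0.883, -0.002], [0.003, -0.0, -1.0]]
contact_force: [-1.1, -4.5, 0.6]
finger_gap: 0.254
grip_force: 15.0
```

>>> arm_command(rows=[0,0,-0.015,0,0,0,0,0,-0.03,0,0,0,0,0,-0.03,0,0,0])

```text
t: 35.9
eef_pos: [0.3832, 0.2086, 0.0393]
ee_rot: [[-0.883, -0.469, -0.003], [-0.469, 0.883, -0.002], [0.004, -0.0, -1.0]]
contact_force: [-3.7, -6.7, 0.0]
finger_gap: 0.254
grip_force: 15.0
```

>>> arm_command(rows=[0,0,0,0,0,0,0,0,0,0,0,0,0,0,0,0,0,0], grip=0.6)

```text
t: 36.2
eef_pos: [0.3854, 0.2101, 0.0402]
ee_rot: [[-0.883, -0.469, 0.002], [-0.469, 0.883, 0.001], [-0.002, -0.0, -1.0]]
contact_force: [-0.3, -0.2, 0.0]
finger_gap: 0.468
grip_force: 0.0
```

>>> arm_command(rows=[0,0,0.3,0,0,0,0,0,0.6,0,0,0,0,0,1,0,0,0,0,0,1,0,0,0])

```text
t: 36.6
eef_pos: [0.388, 0.2108, 0.1956]
ee_rot: [[-0.883, -0.469, 0.011], [-0.469, 0.883, 0.003], [-0.011, -0.002, -1.0]]
contact_force: [0.8, 0.2, 0.9]
finger_gap: 0.599
grip_force: 0.0
```

>>> arm_command(rows=[-0.5,0.9,0.4,0,0,0,-0.5,0.9,0.4,0,0,0,-0.5,0.9,0.4,0,0,0,-0.5,0.9,0.4,0,0,0])

```text
t: 37.0
eef_pos: [0.308, 0.3481, 0.2515]
ee_rot: [[-0.882, -0.471, 0.002], [-0.471, 0.882, 0.004], [-0.003, 0.002, -1.0]]
contact_force: [-0.0, -0.7, 0.7]
finger_gap: 0.602
grip_force: 0.0
```

>>> arm_command(rows=[-0.7,0.9,0,0,0,0,-0.7,0.9,0,0,0,0,-0.7,0.9,0,0,0,0,-0.7,0.9,0,0,0,0,-0.7,0.9,0,0,0,0])

```text
t: 37.5
eef_pos: [0.2023, 0.4815, 0.249]
ee_rot: [[-0.881, -0.473, -0.001], [-0.473, 0.881, 0.0], [0.001, 0.001, -1.0]]
contact_force: [-0.0, -0.4, -0.1]
finger_gap: 0.601
grip_force: 0.0
```

```bash
python3 - <<'E'
from h import *
snap("side","side6");snap("top","top6")
c=np.array([.4768,.2554]);u=np.array([.8846,.4664]);v=np.array([-.4664,.8846])
d=np.load("pics/top6.npy"); C=cloud("top",d)[d>.1]; x=(C[:,:2]-c)@u; y=(C[:,:2]-c)@v
for a in(-.095,-.072,0,.06): 
    k=(abs(x-a)<.006)&(abs(y)<.09)&(C[:,2]>.03); print(a,k.sum(),np.median(C[k,2]).round(4) if k.any() else "")
a=cv2.imread("pics/top6.png")[100:300,180:500]; b=cv2.imread("pics/side6.png")[130:390,200:420]
cv2.imwrite("pics/v6.png",cv2.hconcat([cv2.resize(a,(440,275)),cv2.resize(b,(233,275))]))
print(manip.get_state()["eef_pos"],manip.get_state()["contact_force"])
E
```

```text
-0.095 34 0.0548
-0.072 294 0.054
0 247 0.0534
0.06 243 0.0534
[0.20432185 0.47938346 0.24910181] [0.16737159 0.07239584 0.14161071]
```

View pics/v6.png

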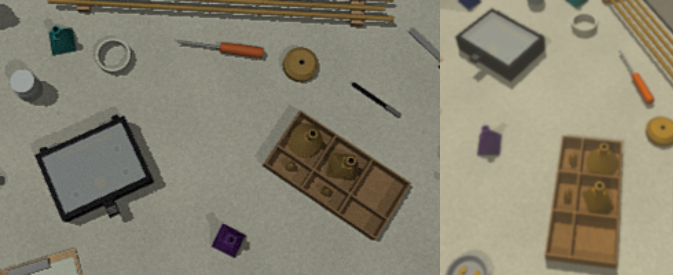

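The lid is shut and flat at 0.054 m. In the top view both kits are upright in their bays, the shades at (308,135) and (347,165) with their finials in front at (290,165) and (326,190). I hand it in.

```bash
python3 -c "
from cell import manip
print(manip.finish_job())"
```

```text
the job is handed in; nothing more can be done
None
```

The job is done and handed in at about 38 s of robot time: the cone and pyramid shades (no drum shade was on the bench) are each packed with the matching finial in front, the drum finial and nuts are still in the case, and the case is shut.

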